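# Make up two baking kits on trays

### The arm

A 6-joint arm with a two-finger parallel gripper is mounted at the origin on the work surface. World frame = base frame: x ahead of the robot, y to its left, z up, the work surface at z = 0. Lengths are in m, angles in degrees, forces in N, time in s.
With the tool pointing down it reaches from about 0.35 to 0.975 m from the base axis. Payload 7.1 kg.
Tool frame: the origin (TCP) lies at the very end of the fingers, on their centre line; the grasp point (between the pads) lies 19 mm behind it; z points along the fingers, y is the line along which they close (so a half turn about z gives the same grasp; the last joint's range is limited). The gripper opens to 88 mm and grips with 3 to 60 N. Pads are 20 mm wide; open, the fingers measure 115 mm over their backs; the gripper's body (75 mm by 178 mm) begins 61 mm behind the grasp point.
Start: joints at [63.885, 24.242, 93.386, -0, 62.372, -1.089], TCP at [0.264, 0.566, 0.195] pointing down, gripper open.
Joint ranges: [-172.04, 172.04], [-51.8, 120.97], [4.93, 147.93], [-75.15, 255.16], [6.16, 154.13], [-145.62, 145.62]. Speed limits (degrees/s): [136.94, 136.94, 172.46, 180, 180, 180].

### API

Orientations are given as [roll, pitch, yaw] about the fixed x, y, z axes, in that order (R = Rz(yaw) Ry(pitch) Rx(roll)).
In Python, from cell import bot, optics, finish_job gives the robot as it stands.
- The arm moves only by the tool step_arm, never from a script. Its argument "series" is a list of rows, each a list of 2 entries, a list of its own where there are three numbers: the shift along the tool's x, y, z in m, then the turn, a rotation vector about the tool's x, y, z in rad. In form: [[[tx, ty, tz], [wx, wy, wz]], ...]. A call has 1 to 12 rows; each row is the pose to reach, as a shift and turn from the pose commanded when the call began, along the tool's axes at that moment; what a row does not reach only later rows make up. A row lasts 1/8 s, in which the tool goes at most 62.5 mm and 10.7 degrees, less where a joint would pass 70% of its speed; a pose out of reach is approached as far as the arm can. A call with a gripper value outside its range is refused whole. "hand" is the finger opening in m, from 0 to 0.0878, set as the call begins (left out, the last holds). The fingers move at their own pace and stop on an object; "grip_force" is the grip in N (left out, the last holds). Time passes only in rows, so rows that repeat a pose let the fingers close. It gives the time, the measured TCP pose, the force, the opening and the grip force at its end, in the units of the state.
- bot.read_state(): the state, without advancing time (a new reading comes with each control period).
- optics.camera(name): name is "side" or "top" or "wrist"; returns a dict with "frame" (400x640x3 uint8, blue, green, red), "z_map" (400x640 float32, m along the optical axis (not along the pixel's ray), 0 where there is no reading), "fx", "fy", "cx", "cy" (pixels), "world_to_cam" (4x4, takes a point from world to camera coordinates). Camera axes: x right, y down, z forward; pixel columns grow to the right and rows downward; lengths in m; the calibration is good to about 2 mm. A picture is of the moment at which its call begins.
- finish_job(): hands the job in; it is judged then, once.
The state is a dict: "time": time; "joint_positions": joint angles; "qd": joint speeds; "effort": joint torques, N m; "position": TCP position; "tcp_rot": TCP orientation; "ft_force": force on the tool from outside, world axes, zero at the start; "moment": the same for the moment, N m; "gripper_width": finger opening in m; "finger_force": force on a finger pad.
Only numpy, scipy, OpenCV 4.12 (cv2) and the standard library are available. Lean on these libraries where they do the work, as an engineer would, in place of code of your own. Each camera call takes 0.05 s, during which the arm holds its last target. There are 200 camera calls.

### The job

Make up two baking kits. On the oblong tray put the bamboo spoon, lying flat, and the larger of the two steel measuring cups, standing upright; on the round tray put the white ramekin and, beside it, the steel ring cutter, and stand the spice jar upright inside the ramekin. Everything must sit flat on the tray floor inside its rim (only the cup's handle may reach out over it), and the smaller measuring cup stays where it stands.

Things in the scene. Friction and masses are not known exactly. Their poses are not given: they have to be found in the camera images.
- oblong_tray: Rectangular wooden tray, dark floor and lighter rim, 264 x 150 mm outside, fixed to the slab. Rim 12 mm high and 6 mm thick; inside 252 x 138 mm; floor 6 mm above the slab. Origin: centre of its underside, on the slab; x along its length, y across, z up. It stands to the robot's left or right, the round tray on the other side; either may be turned a little.
- round_tray: Round wooden tray, dark floor and lighter rim, 224 mm across outside, fixed to the slab. Rim 12 mm high and 6 mm thick; inside diameter 212 mm; floor 6 mm above the slab. Origin: centre of its underside, on the slab; z up.
- spoon: Bamboo spoon lying on the slab, 170 mm long, 10 mm thick throughout: a straight handle 12 mm wide and 120 mm long, then a flat oval head 38 mm wide and 50 mm long (from 35 to 85 mm along x). Origin: middle of its length on the underside; x along the spoon towards the head, y across, z up. It balances about 20 mm from the origin towards the head; 35 g.
- big_cup: Larger steel measuring cup, open round cup 56 mm across and 34 mm high with straight walls 3 mm thick and a flat handle 14 mm wide and 4 mm thick. The handle runs level along the cup's +x, 32 mm above the underside, to 86 mm from the cup's axis. Origin: on the axis of the cup, on its underside; z up. About 100 g.
- small_cup: Smaller steel measuring cup, not part of either kit: 40 mm across, 24 mm high, its handle 14 mm wide along +x ending 66 mm from its axis. Origin: on the axis of the cup, on its underside; z up.
- ramekin: White ceramic ramekin, a straight-sided round dish 64 mm across and 30 mm high; walls 4.5 mm thick, inside diameter 55 mm, floor 5 mm above its underside. Origin: centre of its underside; z up. About 120 g.
- jar: Closed amber glass spice jar with a steel cap, an upright cylinder 35 mm across and 72 mm tall (cap from 58 mm up). Origin: centre of its underside; z up. About 110 g. It fits in the ramekin with 10 mm to spare all round; held in its upper half, the fingers stay above the ramekin's rim.
- cutter: Steel ring cutter (round pastry cutter), a tube open at both ends: 52 mm across, 32 mm high, wall 2.5 mm. Origin: centre of its underside; z up. 50 g.
There are look-alikes about, which are no part of the job. What is shaped like the ramekin but red is not meant. Leave any blue look-alike of the spoon alone.

How it is judged:
By the outcome, as a careful person would: the job done as asked, in the order asked, and still so for the second after the job is handed in, with the robot touching nothing.
It also fails if it takes over 120 s, if anything falls off the work surface, if the arm or the gripper's body presses on something with over 40 N, if the wrist force passes 120 N, or if a joint passes its speed limit or range.

## Working session

There is one attempt and no reset: what is moved stays moved. The work goes in short steps, Python scripts to look and compute and a tool call to move; the robot and the scene stay as the last step left them, time stands still between calls to the robot, and variables do not carry over. Pictures are saved under pics/ and viewed, at most 14 in all, crops included, and the job is handed in when it is done.

Besides the shell and the picture viewer there is one more tool, called after ">>>" in YAML: its name, and indented under it one key for each argument. step_arm: Moves the arm, as the interface text tells. Its arguments: {"type":"object","properties":{"series":{"type":"array","items":{"type":"array"}},"hand":{"type":"number"},"grip_force":{"type":"number"}},"required":["series"]}

```bash
ls; mkdir -p pics; python3 - <<'E'
from cell import bot, optics
import cv2,numpy as np
s=bot.read_state();print(s)
for n in("top","side"):
    c=optics.camera(n);cv2.imwrite(f"pics/{n}0.png",c["frame"]);np.savez(f"{n}0.npz",**c)
    print(n,c["fx"],c["cx"],c["cy"],np.round(c["world_to_cam"],3).tolist())
E
```

```text
pics
{'time': 0.0, 'joint_positions': array([ 6.38841388e+01,  2.42850372e+01,  9.34320575e+01,  6.33557550e-04,
        6.23698356e+01, -1.09008871e+00]), 'qd': array([-0.0377843 ,  0.00547158, -0.05120547,  0.04532819,  0.13511639,
       -0.08233958]), 'effort': array([-1.81502659e-03, -5.44610882e+01, -2.73663443e+01,  6.43009879e-02,
        2.27486895e-02, -1.24649364e-04]), 'position': array([0.26411755, 0.56579488, 0.19389082]), 'tcp_rot': array([-1.79913096e+02, -2.21456239e-03,  1.54973932e+02]), 'ft_force': array([-0.35843104,  0.26024666, -0.30952912]), 'moment': array([ 0.00365109,  0.00967035, -0.02637563]), 'finger_force': 0.0, 'gripper_width': 0.08768574400163609}
top 399.90120498801497 324.3453565456918 208.256446878737 [[0.0, -1.0, -0.009, -0.008], [-0.988, 0.001, -0.157, 0.422], [0.157, 0.009, -0.988, 0.893], [0.0, 0.0, 0.0, 1.0]]
side 445.9574187965235 321.4128532698702 198.80297062850372 [[0.774, -0.633, -0.007, -0.343], [-0.333, -0.398, -0.855, 0.176], [0.539, 0.664, -0.519, 1.012], [0.0, 0.0, 0.0, 1.0]]
```

View pics/top0.png

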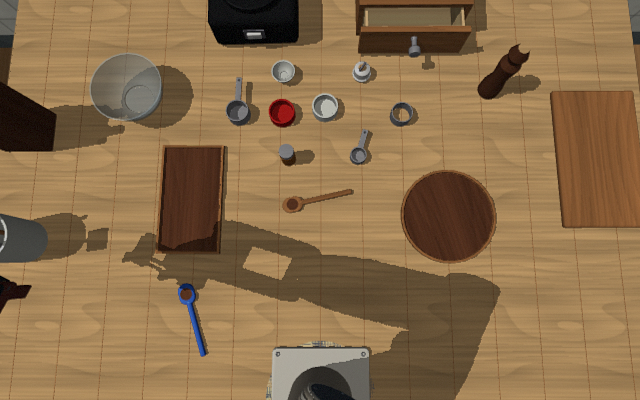

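View pics/side0.png

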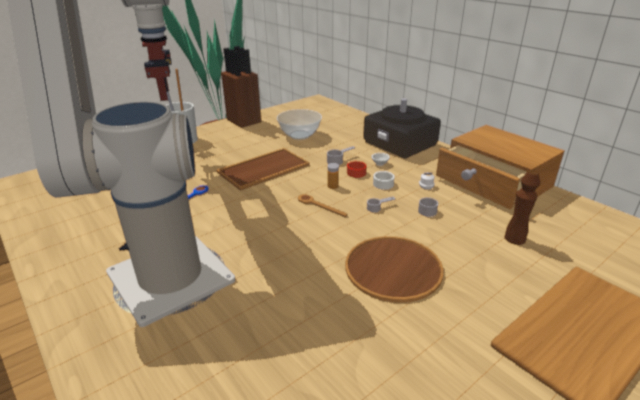

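The top view shows: big cup (237,112), small cup (359,154), white ramekin (325,107), red one (282,112), jar (287,153), cutter (401,114), spoon from head (292,204) to handle end (352,192), oblong tray (192,199), round tray (449,216). The side view agrees.

```bash
cat > h.py <<'E'
import numpy as np, cv2
from cell import bot, optics
def ray(c,u,v,z):
    W=c["world_to_cam"];R=W[:3,:3];o=-R.T@W[:3,3]
    d=R.T@np.array([(u-c["cx"])/c["fx"],(v-c["cy"])/c["fy"],1.])
    return o+d*((z-o[2])/d[2])
def cloud(c):
    v,u=np.mgrid[:400,:640];z=c["z_map"];W=c["world_to_cam"]
    p=np.stack([(u-c["cx"])/c["fx"]*z,(v-c["cy"])/c["fy"]*z,z],-1)
    q=(p-W[:3,3])@W[:3,:3]; q[z==0]=np.nan
    return q
E
python3 - <<'E'
from h import *
c=dict(np.load("top0.npz"));q=cloud(c);H=q[...,2]
print("table z",np.nanmedian(H[230:330,400:430]))
R={"big":(222,72,254,128,.022,.045),"small":(345,125,375,168,.015,.035),"ram":(310,92,342,124,.018,.04),"red":(266,96,299,128,.018,.04),
"cut":(387,100,416,128,.02,.045),"jar":(275,140,300,168,.06,.09),"spoon":(275,182,360,218,.004,.016),"ob":(150,138,235,258,.003,.03),"rd":(395,165,500,266,.003,.03)}
for n,(a,b,e,f,lo,hi) in R.items():
    h=H[b:f,a:e];m=((h>lo)&(h<hi)).astype(np.uint8)
    k,_=cv2.findContours(m,cv2.RETR_EXTERNAL,cv2.CHAIN_APPROX_NONE);k=max(k,key=cv2.contourArea)
    P=q[b:f,a:e][m>0]
    (x,y),r=cv2.minEnclosingCircle(P[:,:2].astype(np.float32))
    rr=cv2.minAreaRect(P[:,:2].astype(np.float32))
    print(n,m.sum(),"hmed/max",np.round([np.median(P[:,2]),P[:,2].max()],4),"circ",np.round([x,y,r],4),"rect",np.round(np.r_[rr[0],rr[1],rr[2]],4),"mean",P[:,:2].mean(0).round(4))
E
```

```text
table z -0.0009715890652116417
big 281 hmed/max [0.0308 0.0364] circ [0.691  0.2001 0.0567] rect [6.89900e-01 1.97300e-01 5.40000e-02 1.11400e-01 7.72083e+01] mean [0.6882 0.2031]
small 188 hmed/max [0.0211 0.0266] circ [ 0.5759 -0.0952  0.043 ] rect [ 5.76600e-01 -9.01000e-02  3.84000e-02  8.46000e-02  8.62138e+01] mean [ 0.576 -0.095]
ram 210 hmed/max [0.0272 0.0319] circ [ 0.6758 -0.0088  0.0327] rect [ 6.74900e-01 -8.90000e-03  6.27000e-02  6.28000e-02  1.52579e+01] mean [ 0.6749 -0.0086]
red 211 hmed/max [0.0276 0.0328] circ [0.6616 0.0962 0.0324] rect [0.6612 0.0958 0.063  0.0609 0.9899] mean [0.6616 0.0961]
cut 138 hmed/max [0.0281 0.035 ] circ [ 0.6573 -0.1955  0.0266] rect [ 0.6572 -0.1948  0.0507  0.0506 24.4678] mean [ 0.658  -0.1946]
jar 194 hmed/max [0.0705 0.0756] circ [0.5483 0.0795 0.0175] rect [0.5482 0.0786 0.0347 0.0321 1.0131] mean [0.5471 0.0789]
spoon 511 hmed/max [0.0087 0.0139] circ [0.4484 0.0093 0.0841] rect [4.54600e-01 1.14000e-02 3.70000e-02 1.67600e-01 1.86295e+01] mean [0.4449 0.0283]
ob 6266 hmed/max [0.0056 0.016 ] circ [0.4623 0.3134 0.1652] rect [0.4576 0.3141 0.2948 0.1927 2.8812] mean [0.4489 0.3143]
rd 6129 hmed/max [0.0053 0.016 ] circ [ 0.4155 -0.2868  0.137 ] rect [ 0.4075 -0.3043  0.2307  0.2238 81.366 ] mean [ 0.4071 -0.3004]
```

```bash
cat >> h.py <<'E'
def go(x,y,z,yaw,pos=None,yaw0=None):
    "tool-frame shift/turn from the present (or given) pose to a tool-down pose"
    from scipy.spatial.transform import Rotation as Ro
    s=bot.read_state()
    R0=Ro.from_euler("xyz",s["tcp_rot"],degrees=True);p=s["position"]
    if pos is not None: p=np.array(pos);R0=Ro.from_euler("xyz",[180,0,yaw0],degrees=True)
    d=R0.inv().apply(np.array([x,y,z])-p);w=(R0.inv()*Ro.from_euler("xyz",[180,0,yaw],degrees=True)).as_rotvec()
    print("shift",d.round(4),"turn",w.round(4))
E
python3 - <<'E'
from h import *
c=dict(np.load("top0.npz"));q=cloud(c);H=q[...,2]
f=c["frame"].astype(int)
def blob(box,m,op=0):
    a,b,e,g=box;mm=m[b:g,a:e].astype(np.uint8)
    if op: mm=cv2.morphologyEx(mm,cv2.MORPH_OPEN,cv2.getStructuringElement(cv2.MORPH_ELLIPSE,(op,op)))
    k,_=cv2.findContours(mm,cv2.RETR_EXTERNAL,cv2.CHAIN_APPROX_NONE);k=max(k,key=cv2.contourArea)[:,0]+[a,b]
    return k
W=lambda k,z:np.array([ray(c,u,v,z)[:2] for u,v in k]).astype(np.float32)
for n,b in(("ob",(150,138,235,258)),("rd",(392,160,505,270))):
    P=W(blob(b,(H>.003)&(H<.03),9),.010)
    rr=cv2.minAreaRect(P);print(n,"rect",np.round(np.r_[rr[0],rr[1],rr[2]],4),"ell",np.round(np.hstack([np.r_[t] for t in cv2.fitEllipse(P)]),4))
for n,b,lo,op,z in(("big",(222,90,254,128),.02,13,.034),("small",(345,125,375,168),.013,9,.024)):
    m=(H>lo)&(H<.05);P=W(blob(b,m,op),z);ctr=cv2.minEnclosingCircle(P)
    b2=(b[0],70,b[2],b[3]) if n=="big" else b
    A=W(blob(b2,m),.03);far=A[np.argsort(-np.hypot(*(A-ctr[0]).T))[:4]].mean(0);d=far-ctr[0]
    print(n,np.round(ctr[0],4),ctr[1],"handle",far,np.degrees(np.arctan2(d[1],d[0])),np.hypot(*d))
P=W(blob((275,182,360,218),(H>.004)&(H<.016)),.01)
ctr=P.mean(0);hd=P[P[:,1]>P[:,1].max()-.045];hc=np.array(cv2.minEnclosingCircle(hd)[0])
i=np.argsort(-np.hypot(*(P-hc).T))[:5];t=P[i].mean(0);d=hc-t;print("spoon head",hc,"tail",t,"dir",np.degrees(np.arctan2(d[1],d[0])),np.hypot(*d))
L=P[P[:,1]<-.0+P[:,1].min()+.105];v=cv2.fitLine(L,cv2.DIST_L2,0,.001,.001).ravel();print("handle line",v,np.degrees(np.arctan2(v[1],v[0])))
E
```

```text
ob rect [3.39900e-01 3.58000e-01 2.10000e-02 2.04000e-02 7.19544e+01] ell [ 0.3399  0.358   0.0191  0.0215 14.2206]Traceback (most recent call last):
  File "<stdin>", line 11, in <module>
  File "<stdin>", line 7, in blob
ValueError: max() iterable argument is empty
```

```bash
python3 - <<'E'
from h import *
c=dict(np.load("top0.npz"));q=cloud(c);H=q[...,2].astype(np.float32)
f=c["frame"]
hsv=cv2.cvtColor(f,cv2.COLOR_BGR2HSV)
for p in((192,180),(449,200),(120,200),(300,240),(449,255),(270,300)):print(p,f[p[1],p[0]],hsv[p[1],p[0]])
def blob(box,m,op=0):
    a,b,e,g=box;mm=m[b:g,a:e].astype(np.uint8)
    if op: mm=cv2.morphologyEx(mm,cv2.MORPH_OPEN,cv2.getStructuringElement(cv2.MORPH_ELLIPSE,(op,op)))
    k,_=cv2.findContours(mm,cv2.RETR_EXTERNAL,cv2.CHAIN_APPROX_NONE)
    return max(k,key=cv2.contourArea)[:,0]+[a,b]
W=lambda k,z:np.array([ray(c,u,v,z)[:2] for u,v in k]).astype(np.float32)
fb=cv2.medianBlur(f,3).astype(int);Hb=cv2.medianBlur(np.nan_to_num(H),5)
red=(fb[...,1]<.62*fb[...,2])&(fb[...,2]>20)
for n,b in(("ob",(145,130,240,265)),("rd",(392,160,505,270))):
  for t,m,op,z in(("colour floor",red,3,.008),("height rim",Hb>.0025,5,.011)):
    P=W(blob(b,m,op),z)
    rr=cv2.minAreaRect(P);print(n,t,"rect",np.round(np.r_[rr[0],rr[1],rr[2]],4),"ell",np.round(np.hstack([np.r_[t] for t in cv2.fitEllipse(P)]),4))
for n,b,lo,op,z in(("big",(222,90,254,128),.02,0,.034),("small",(345,125,375,168),.013,0,.024)):
    m=(H>lo)&(H<.05)
    b2=(b[0],70,b[2],b[3]) if n=="big" else b
    k=blob(b2,m);A=W(k,z)
    x0=A[:,0].min();r=.028 if n=="big" else .02
    from scipy.optimize import least_squares
    B=A[A[:,0]<x0+2*r-.012]
    s=least_squares(lambda p:np.hypot(*(B-p).T)-r,B.mean(0),loss="soft_l1",f_scale=.001).x
    far=A[np.argsort(-np.hypot(*(A-s).T))[:4]].mean(0);d=far-s
    print(n,s.round(4),"handle",far,np.degrees(np.arctan2(d[1],d[0])),np.hypot(*d))
P=W(blob((275,182,360,218),(H>.004)&(H<.016)),.01)
hd=P[P[:,1]>P[:,1].max()-.045];hc=np.array(cv2.minEnclosingCircle(hd)[0])
i=np.argsort(-np.hypot(*(P-hc).T))[:5];t=P[i].mean(0);d=hc-t;print("spoon head",hc,"tail",t,"dir",np.degrees(np.arctan2(d[1],d[0])),np.hypot(*d))
L=P[P[:,1]<P[:,1].min()+.105];v=cv2.fitLine(L,cv2.DIST_L2,0,.001,.001).ravel();print("handle line",v,np.degrees(np.arctan2(v[1],v[0])))
E
```

```text
(192, 180) [31 48 81] [ 10 157  81]
(449, 200) [30 48 80] [ 11 159  80]
(120, 200) [ 82 123 156] [ 17 121 156]
(300, 240) [ 84 126 157] [ 17 119 157]
(449, 255) [31 44 74] [  9 148  74]
(270, 300) [ 93 139 175] [ 17 119 175]
ob colour floor rect [ 0.4501  0.3143  0.1376  0.2508 89.8376] ell [ 0.4518  0.3139  0.1517  0.3063 90.141 ]
ob height rim rect [ 0.4509  0.3122  0.1527  0.2624 89.8479] ell [ 0.4506  0.3124  0.1714  0.3198 89.6425]
rd colour floor rect [ 0.4098 -0.2994  0.2055  0.2084 88.2376] ell [  0.409   -0.2993   0.2054   0.207  120.7969]
rd height rim rect [ 0.4086 -0.2996  0.222   0.219  89.8836] ell [ 0.4082 -0.2994  0.22    0.2215 19.6882]
big [0.6594 0.202 ] handle [0.74442637 0.2017269 ] -0.15187746734391352 0.08505704892981698
small [ 0.5536 -0.0883] handle [ 0.6155918  -0.10611571] -16.037031183667608 0.06448907472713138
spoon head [0.43600029 0.06892428] tail [ 0.46729678 -0.07119627] dir 102.59059040273196 0.14357310719530822
handle line [ 0.23373091 -0.9723013   0.45597053 -0.0208665 ] -76.48317
```

```bash
python3 -c "
from h import *
go(.444,.029,.12,103.4)"
```

```text
shift [-0.3901 -0.4103  0.0745] turn [-1.300e-03  6.000e-04  9.001e-01]
```

>>> step_arm:
  series:
    - [[-0.39, -0.41, 0.0745], [0, 0, 0.9]]
    - [[-0.39, -0.41, 0.0745], [0, 0, 0.9]]
    - [[-0.39, -0.41, 0.0745], [0, 0, 0.9]]
    - [[-0.39, -0.41, 0.0745], [0, 0, 0.9]]
    - [[-0.39, -0.41, 0.0745], [0, 0, 0.9]]
    - [[-0.39, -0.41, 0.0745], [0, 0, 0.9]]
    - [[-0.39, -0.41, 0.0745], [0, 0, 0.9]]
    - [[-0.39, -0.41, 0.0745], [0, 0, 0.9]]
    - [[-0.39, -0.41, 0.0745], [0, 0, 0.9]]
    - [[-0.39, -0.41, 0.0745], [0, 0, 0.9]]
    - [[-0.39, -0.41, 0.0745], [0, 0, 0.9]]
    - [[-0.39, -0.41, 0.0745], [0, 0, 0.9]]
  hand: 0.05

```text
time: 1.6
position: [0.4439, 0.0309, 0.1202]
tcp_rot: [-180.0, -0.0, 103.5]
ft_force: [-0.3, 0.9, 1.1]
gripper_width: 0.0498
finger_force: 0.0
```

```bash
python3 - <<'E'
from h import *
go(.444,.029,.003,103.4)
c=optics.camera("wrist");cv2.imwrite("pics/w1.png",c["frame"]);np.savez("w1.npz",**c)
print(np.round(c["world_to_cam"],3).tolist(),c["fx"])
E
```

```text
shift [-0.002  -0.0003  0.1172] turn [-0.0003 -0.0002  0.0016]
[[0.972, 0.233, -0.001, -0.438], [0.223, -0.929, 0.296, -0.085], [0.068, -0.288, -0.955, 0.299], [0.0, 0.0, 0.0, 1.0]] 282.0243664222793
```

View pics/w1.png

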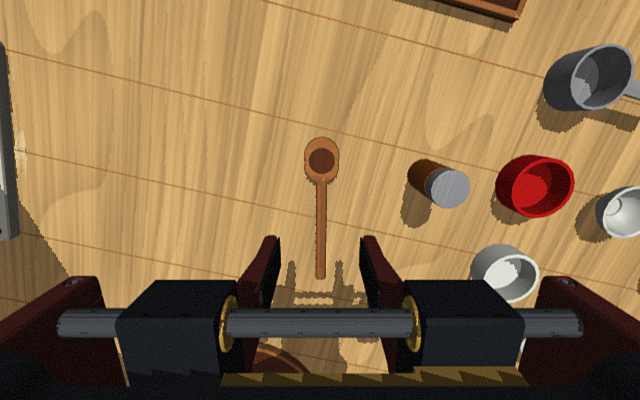

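The wrist view shows the spoon centred between the fingers, head tip (322,138), handle end (320,278). I'll check these against the top-view figures.

```bash
python3 - <<'E'
from h import *
c=dict(np.load("w1.npz"))
h=ray(c,322,138,.01);t=ray(c,320.5,278,.01);d=h-t
print(h,t,np.hypot(*d[:2]),np.degrees(np.arctan2(d[1],d[0])),"grasp",t+d*(103/170))
E
```

```text
[0.43195078 0.08884426 0.01      ] [ 0.46915541 -0.07244777  0.01      ] 0.1655273439997654 102.9890145027937 grasp [0.44661378 0.02527622 0.01      ]
```

>>> step_arm:
  series:
    - [[-0.003, 0, 0.06], [0, 0, 0]]
    - [[-0.003, 0, 0.1], [0, 0, 0]]
    - [[-0.003, 0, 0.116], [0, 0, 0]]
    - [[-0.003, 0, 0.116], [0, 0, 0]]
    - [[-0.003, 0, 0.116], [0, 0, 0]]

```text
time: 2.28
position: [0.4455, 0.0277, 0.0049]
tcp_rot: [179.9, 0.0, 103.5]
ft_force: [1.4, 0.1, 0.2]
gripper_width: 0.0502
finger_force: 0.0
```

>>> step_arm:
  series:
    - [[0, 0, 0], [0, 0, 0]]
    - [[0, 0, 0], [0, 0, 0]]
    - [[0, 0, 0], [0, 0, 0]]
    - [[0, 0, 0], [0, 0, 0]]
    - [[0, 0, 0], [0, 0, 0]]
    - [[0, 0, 0], [0, 0, 0]]
  hand: 0
  grip_force: 20

```text
time: 3.02
position: [0.445, 0.0269, 0.0041]
tcp_rot: [-180.0, -0.0, 103.4]
ft_force: [0.1, 0.4, -0.7]
gripper_width: -0.0
finger_force: 0.0
```

>>> step_arm:
  series:
    - [[0, 0, -0.02], [0, 0, 0]]
    - [[0, 0, -0.05], [0, 0, 0]]
    - [[0, 0, -0.08], [0, 0, 0]]
    - [[0, 0, -0.08], [0, 0, 0]]
    - [[0, 0, -0.08], [0, 0, 0]]

```text
time: 3.65
position: [0.4446, 0.0269, 0.0837]
tcp_rot: [-180.0, -0.0, 103.4]
ft_force: [0.3, -0.1, -0.7]
gripper_width: 0.0007
finger_force: 0.0
```

```bash
python3 - <<'E'
from h import *
s=bot.read_state();print(s["position"],s["tcp_rot"],s["gripper_width"],s["ft_force"])
go(.4325,.349,.08,180)
E
```

```text
[0.4445824  0.02690276 0.08368062] [-1.79969884e+02 -5.70071145e-03  1.03408691e+02] 0.0007372332046270524 [ 0.25320467 -0.11084772 -0.71375944]
shift [0.3161 0.0629 0.0037] turn [-4.0000e-04 -4.0000e-04 -1.3368e+00]
```

The fingers closed to zero, so the spoon was missed. Looking again.

>>> step_arm:
  series:
    - [[0, 0, -0.03], [0, 0, 0]]
    - [[0, 0, -0.03], [0, 0, 0]]
    - [[0, 0, -0.03], [0, 0, 0]]
    - [[0, 0, -0.03], [0, 0, 0]]
  hand: 0.05

```text
time: 4.15
position: [0.4441, 0.0269, 0.113]
tcp_rot: [-179.9, -0.0, 103.4]
ft_force: [-0.6, 1.3, -0.9]
gripper_width: 0.0367
finger_force: 0.0
```

```bash
python3 - <<'E'
from h import *
c=optics.camera("wrist");np.savez("w2.npz",**c)
t=optics.camera("top");np.savez("t2.npz",**t)
s=bot.read_state();p=s["position"]
f=c["frame"].copy();W=c["world_to_cam"]
for z in(.19,.12,.004):
  q=W[:3,:3]@np.array([.4446,.0269,z-.0])+W[:3,3];u,v=c["fx"]*q[0]/q[2]+c["cx"],c["fy"]*q[1]/q[2]+c["cy"];print(z,u,v)
cv2.imwrite("pics/w2.png",np.vstack([f[100:320],cv2.resize(t["frame"][130:240,220:460],(640,293))]))
E
```

```text
0.19 321.05764163329576 297.13040982050705
0.12 320.8711118643216 236.26792011614654
0.004 320.739740537276 193.40298716879792
```

View pics/w2.png

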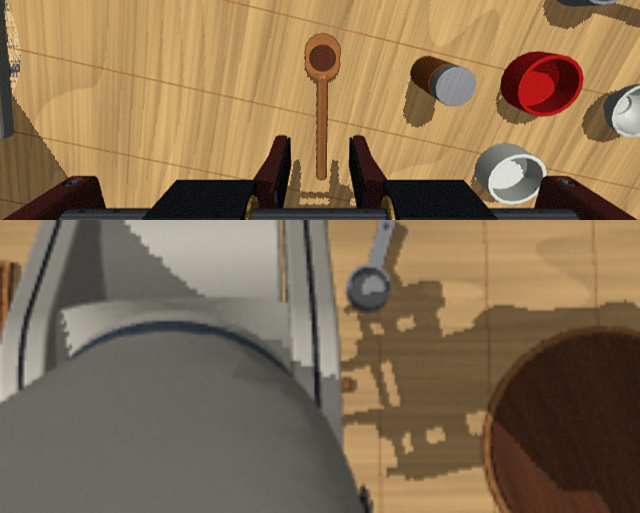

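>>> step_arm:
  series:
    - [[0, 0, 0.06], [0, 0, 0]]
    - [[0, 0, 0.095], [0, 0, 0]]
    - [[0, 0, 0.11], [0, 0, 0]]
    - [[0, 0, 0.1125], [0, 0, 0]]
    - [[0, 0, 0.1125], [0, 0, 0]]
    - [[0, 0, 0.1125], [0, 0, 0]]

```text
time: 5.0
position: [0.446, 0.0269, 0.0027]
tcp_rot: [179.9, 0.0, 103.4]
ft_force: [0.2, -0.3, 0.3]
gripper_width: 0.0501
finger_force: 0.0
```

>>> step_arm:
  series:
    - [[0, 0, 0], [0, 0, 0]]
    - [[0, 0, 0], [0, 0, 0]]
  hand: 0.016
  grip_force: 20

```text
time: 5.25
position: [0.4453, 0.0269, 0.0022]
tcp_rot: [179.9, 0.0, 103.4]
ft_force: [0.5, 0.0, 0.1]
gripper_width: 0.0339
finger_force: 0.0
```

```bash
python3 - <<'E'
from h import *
c=optics.camera("wrist");t=optics.camera("side")
print(bot.read_state()["gripper_width"])
cv2.imwrite("pics/w3.png",np.vstack([c["frame"][100:320],cv2.resize(t["frame"][150:250,230:430],(640,320))]))
E
```

```text
0.025397365639329324
```

View pics/w3.png

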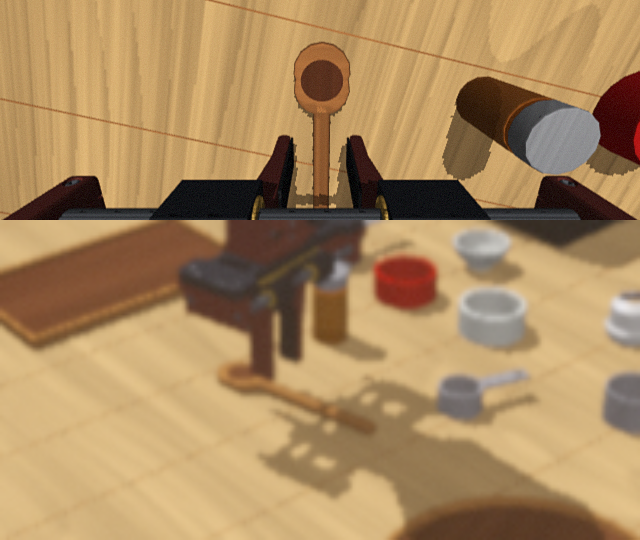

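The fingers straddle the handle just below the head and are near the table. Closing now, and watching the width.

>>> step_arm:
  series:
    - [[0, 0, 0.0015], [0, 0, 0]]
    - [[0, 0, 0.0015], [0, 0, 0]]
    - [[0, 0, 0.0015], [0, 0, 0]]
  hand: 0.008
  grip_force: 20

```text
time: 5.72
position: [0.4449, 0.0269, 0.0001]
tcp_rot: [-180.0, -0.0, 103.4]
ft_force: [0.2, -0.1, 0.4]
gripper_width: 0.0079
finger_force: 0.0
```

>>> step_arm:
  series:
    - [[0, 0, 0], [0, 0, 0]]
    - [[0, 0, 0], [0, 0, 0]]
    - [[0, 0, 0], [0, 0, 0]]

```text
time: 6.1
position: [0.445, 0.0269, 0.0002]
tcp_rot: [-180.0, 0.0, 103.4]
ft_force: [0.7, 0.3, -0.2]
gripper_width: 0.0082
finger_force: 0.0
```

```bash
python3 - <<'E'
from h import *
c=optics.camera("wrist");t=optics.camera("side")
cv2.imwrite("pics/w4.png",np.hstack([cv2.resize(c["frame"][130:300,240:400],(480,510)),cv2.resize(t["frame"][160:245,285:335],(300,510))]))
E
```

```text
(no output)
```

View pics/w4.png

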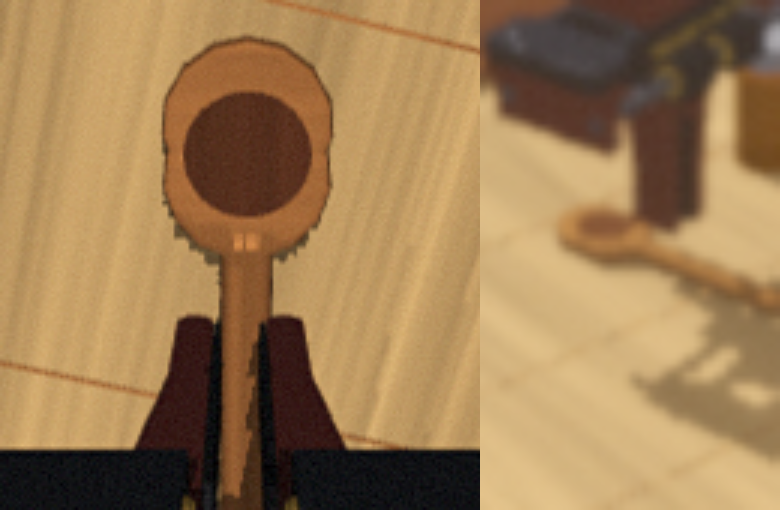

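```bash
python3 - <<'E'
from h import *
t=optics.camera("side");q=cloud(t)
for u in(313,315,317,319):
    print(u,[tuple(np.round(q[v,u]*1000).astype(int)) for v in range(188,212,2)])
s=bot.read_state();print(s["position"],s["joint_positions"])
E
```

```text
313 [(np.int64(432), np.int64(22), np.int64(62)), (np.int64(432), np.int64(23), np.int64(55)), (np.int64(435), np.int64(26), np.int64(46)), (np.int64(432), np.int64(22), np.int64(43)), (np.int64(431), np.int64(22), np.int64(36)), (np.int64(448), np.int64(44), np.int64(13)), (np.int64(442), np.int64(37), np.int64(12)), (np.int64(440), np.int64(34), np.int64(8)), (np.int64(439), np.int64(33), np.int64(2)), (np.int64(431), np.int64(22), np.int64(4)), (np.int64(429), np.int64(20), np.int64(-1)), (np.int64(420), np.int64(9), np.int64(1))]
315 [(np.int64(432), np.int64(13), np.int64(66)), (np.int64(433), np.int64(14), np.int64(59)), (np.int64(435), np.int64(17), np.int64(50)), (np.int64(438), np.int64(21), np.int64(41)), (np.int64(434), np.int64(16), np.int64(38)), (np.int64(435), np.int64(18), np.int64(30)), (np.int64(449), np.int64(36), np.int64(10)), (np.int64(439), np.int64(23), np.int64(14)), (np.int64(442), np.int64(27), np.int64(4)), (np.int64(436), np.int64(19), np.int64(3)), (np.int64(430), np.int64(12), np.int64(2)), (np.int64(425), np.int64(6), np.int64(1))]
317 [(np.int64(441),
[... 504 characters left out ...]
, np.int64(2))]
319 [(np.int64(448), np.int64(16), np.int64(59)), (np.int64(451), np.int64(19), np.int64(50)), (np.int64(453), np.int64(23), np.int64(41)), (np.int64(451), np.int64(19), np.int64(37)), (np.int64(450), np.int64(18), np.int64(31)), (np.int64(473), np.int64(47), np.int64(2)), (np.int64(470), np.int64(43), np.int64(-2)), (np.int64(447), np.int64(15), np.int64(14)), (np.int64(445), np.int64(13), np.int64(9)), (np.int64(445), np.int64(13), np.int64(2)), (np.int64(440), np.int64(7), np.int64(1)), (np.int64(433), np.int64(-1), np.int64(1))]
[4.44981157e-01 2.68893979e-02 1.75866538e-04] [ 1.92862049e+00  2.99260270e+01  1.21393664e+02 -5.01200655e-04
  2.86817857e+01 -1.14754746e+01]
```

Side depth puts the fingertips at about z = 27 mm while the TCP reads 0, so the reported TCP lies beyond the real tips. I'll open the fingers, go lower in small steps and check force.

>>> step_arm:
  series:
    - [[0, 0, 0], [0, 0, 0]]
    - [[0, 0, 0], [0, 0, 0]]
    - [[0, 0, 0.008], [0, 0, 0]]
    - [[0, 0, 0.016], [0, 0, 0]]
    - [[0, 0, 0.016], [0, 0, 0]]
    - [[0, 0, 0.016], [0, 0, 0]]
  hand: 0.04

```text
time: 7.0
position: [0.4448, 0.0269, -0.016]
tcp_rot: [-180.0, -0.0, 103.4]
ft_force: [0.6, -0.2, -0.5]
gripper_width: 0.0397
finger_force: 0.0
```

```bash
cat >> h.py <<'E'
def tips():
    "lowest visible finger points in the side view, near the TCP"
    t=optics.camera("side");q=cloud(t);s=bot.read_state();p=s["position"]
    f=t["frame"].astype(int);dark=(f.max(2)<95)
    m=dark&(np.hypot(q[...,0]-p[0],q[...,1]-p[1])<.06)&(q[...,2]>p[2]-.03)&(q[...,2]<p[2]+.09)
    z=np.sort(q[...,2][m]);print("tips z pct 1,5,10:",np.percentile(z,[1,5,10]).round(4),"tcp",p.round(4))
    return t
E
python3 - <<'E'
from h import *
t=tips();q=cloud(t)
cv2.imwrite("pics/s5.png",cv2.resize(t["frame"][140:250,260:400],(700,550),interpolation=cv2.INTER_NEAREST))
E
```

```text
tips z pct 1,5,10: [0.0181 0.0212 0.0239] tcp [ 0.445   0.0269 -0.0159]
```

View pics/s5.png

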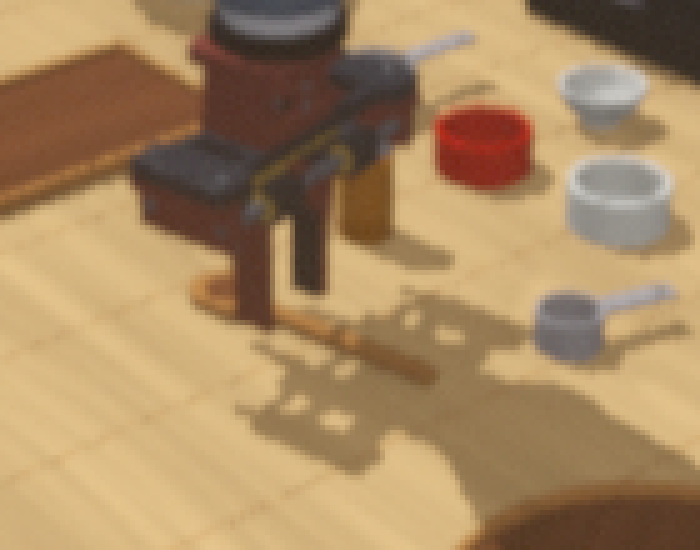

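Near fingertip at crop (255,325), level with the spoon's edge but a little above the table. I'll step down, watching force.

>>> step_arm:
  series:
    - [[0, 0, 0.003], [0, 0, 0]]
    - [[0, 0, 0.005], [0, 0, 0]]
    - [[0, 0, 0.005], [0, 0, 0]]

```text
time: 7.42
position: [0.4449, 0.0269, -0.0209]
tcp_rot: [-180.0, -0.0, 103.4]
ft_force: [0.3, -0.7, 0.1]
gripper_width: 0.0395
finger_force: 0.0
```

```bash
python3 - <<'E'
from h import *
t=optics.camera("side");q=cloud(t);f=t["frame"].astype(int)
dark=f.max(2)<100
for u in(308,310,312,321,323):
    v=[v for v in range(185,222) if dark[v,u] and q[v,u,2]>-.005 and q[v,u,2]<.08]
    print(u,v[-1] if v else 0,[tuple(int(x) for x in (q[w,u]*1000)) for w in v[-4:]])
E
```

```text
308 204 [(416, 25, 24), (419, 29, 18), (413, 22, 20), (416, 26, 14)]
310 204 [(417, 17, 27), (416, 17, 24), (419, 20, 18), (417, 18, 17)]
312 205 [(419, 11, 26), (417, 9, 25), (419, 12, 19), (421, 14, 14)]
321 199 [(469, 33, 16), (465, 29, 16), (464, 27, 14), (464, 27, 10)]
323 199 [(465, 19, 24), (467, 22, 18), (469, 24, 13), (466, 21, 13)]
```

>>> step_arm:
  series:
    - [[0, 0, 0.003], [0, 0, 0]]
    - [[0, 0, 0.005], [0, 0, 0]]
    - [[0, 0, 0.005], [0, 0, 0]]

```text
time: 7.85
position: [0.4448, 0.0269, -0.026]
tcp_rot: [-180.0, -0.0, 103.4]
ft_force: [0.2, -0.7, -0.3]
gripper_width: 0.0396
finger_force: 0.0
```

```bash
python3 - <<'E'
from h import *
t=optics.camera("side");q=cloud(t);f=t["frame"].astype(int)
dark=f.max(2)<100
for u in(308,310,312,321,323):
    v=[v for v in range(185,222) if dark[v,u] and q[v,u,2]>-.005 and q[v,u,2]<.08]
    print(u,v[-1] if v else 0,[tuple(int(x) for x in (q[w,u]*1000)) for w in v[-3:]])
E
```

```text
308 205 [(417, 27, 16), (414, 23, 16), (415, 25, 11)]
310 206 [(417, 18, 17), (416, 17, 14), (418, 19, 10)]
312 207 [(419, 12, 16), (419, 11, 13), (418, 10, 11)]
321 200 [(466, 30, 12), (466, 29, 9), (462, 25, 9)]
323 201 [(468, 23, 11), (469, 24, 7), (467, 22, 5)]
```

>>> step_arm:
  series:
    - [[0, 0, 0.002], [0, 0, 0]]
    - [[0, 0, 0.003], [0, 0, 0]]
    - [[0, 0, 0.003], [0, 0, 0]]

```text
time: 8.28
position: [0.4452, 0.0269, -0.0277]
tcp_rot: [180.0, 0.0, 103.4]
ft_force: [-3.3, -0.8, 19.7]
gripper_width: 0.0401
finger_force: 10.0
```

>>> step_arm:
  series:
    - [[0, 0, 0], [0, 0, 0]]
    - [[0, 0, 0], [0, 0, 0]]
    - [[0, 0, 0], [0, 0, 0]]
    - [[0, 0, 0], [0, 0, 0]]
    - [[0, 0, 0], [0, 0, 0]]
  hand: 0
  grip_force: 20

```text
time: 8.9
position: [0.446, 0.0269, -0.0277]
tcp_rot: [179.9, 0.0, 103.4]
ft_force: [-1.8, 0.2, 17.7]
gripper_width: 0.0118
finger_force: 28.4
```

The table was touched at TCP z = -0.0277 (20 N), so the real tip is 27.5 mm short of the reported TCP. The spoon is gripped at 11.8 mm. From here on I'll allow for the offset.

>>> step_arm:
  series:
    - [[0, 0, -0.03], [0, 0, 0]]
    - [[0, 0, -0.07], [0, 0, 0]]
    - [[0, 0, -0.1], [0, 0, 0]]
    - [[0, 0, -0.1], [0, 0, 0]]

```text
time: 9.4
position: [0.4467, 0.027, 0.0729]
tcp_rot: [179.7, 0.1, 103.4]
ft_force: [0.8, -0.2, -0.8]
gripper_width: 0.0119
finger_force: 20.0
```

```bash
python3 - <<'E'
from h import *
s=bot.read_state();print(s["position"],s["gripper_width"],s["ft_force"])
c=optics.camera("wrist");W=c["world_to_cam"]
cv2.imwrite("pics/w6.png",c["frame"])
f=c["frame"].astype(int);q=cloud(c)
m=(q[...,2]>.03)&(f[...,2]>1.5*f[...,0])&(f[...,2]>60);m[230:]=0
ys,xs=np.nonzero(m);print(len(ys),q[m][:,:3].max(0),q[m][:,:3].min(0))
go(.4325,.349,.07,180)
E
```

```text
[0.44665046 0.0269674  0.07288944] 0.011853066236479975 [ 0.81525271 -0.2437173  -0.81770388]
5154 [0.69154005 0.17281194 0.11261754] [0.41656511 0.04179748 0.03000019]
shift [0.3164 0.0619 0.0016] turn [ 0.0015  0.0018 -1.3368]
```

View pics/w6.png

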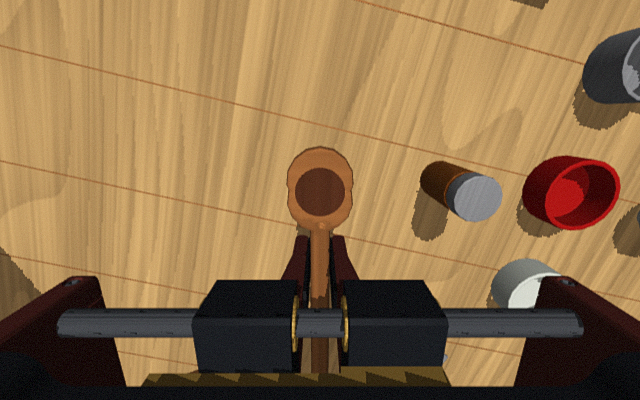

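The spoon is held level, head at (320,190). Carrying it to the oblong tray.

>>> step_arm:
  series:
    - [[0.316, 0.062, 0.0015], [0, 0, -1.337]]
    - [[0.316, 0.062, 0.0015], [0, 0, -1.337]]
    - [[0.316, 0.062, 0.0015], [0, 0, -1.337]]
    - [[0.316, 0.062, 0.0015], [0, 0, -1.337]]
    - [[0.316, 0.062, 0.0015], [0, 0, -1.337]]
    - [[0.316, 0.062, 0.0015], [0, 0, -1.337]]
    - [[0.316, 0.062, 0.0015], [0, 0, -1.337]]
    - [[0.316, 0.062, 0.0015], [0, 0, -1.337]]
    - [[0.316, 0.062, 0.0015], [0, 0, -1.337]]
    - [[0.316, 0.062, 0.0015], [0, 0, -1.337]]
    - [[0.316, 0.062, 0.0015], [0, 0, -1.337]]
    - [[0.316, 0.062, 0.0015], [0, 0, -1.337]]

```text
time: 10.95
position: [0.4322, 0.3486, 0.0698]
tcp_rot: [180.0, 0.0, 180.0]
ft_force: [-0.3, -0.0, -0.3]
gripper_width: 0.012
finger_force: 20.0
```

```bash
python3 - <<'E'
from h import *
c=optics.camera("wrist");cv2.imwrite("pics/w7.png",c["frame"])
go(.4325,.349,-.019,180)
E
```

```text
shift [-0.0004  0.0004  0.0888] turn [ 0.0001  0.0002 -0.0005]
```

View pics/w7.png

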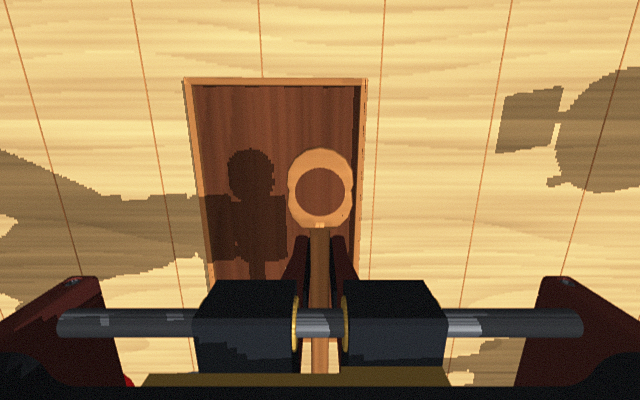

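The spoon is over the tray, parallel to its long side, head at (320,188), inner rim at x≈355. Lowering.

>>> step_arm:
  series:
    - [[0, 0, 0.04], [0, 0, 0]]
    - [[0, 0, 0.07], [0, 0, 0]]
    - [[0, 0, 0.084], [0, 0, 0]]
    - [[0, 0, 0.088], [0, 0, 0]]
    - [[0, 0, 0.09], [0, 0, 0]]
    - [[0, 0, 0.09], [0, 0, 0]]

```text
time: 11.75
position: [0.4326, 0.3491, -0.0195]
tcp_rot: [180.0, 0.1, -180.0]
ft_force: [0.2, 0.2, -0.2]
gripper_width: 0.0119
finger_force: 20.0
```

>>> step_arm:
  series:
    - [[0, 0, 0.0015], [0, 0, 0]]
    - [[0, 0, 0.002], [0, 0, 0]]
    - [[0, 0, 0.002], [0, 0, 0]]

```text
time: 12.12
position: [0.4324, 0.3489, -0.0216]
tcp_rot: [180.0, 0.0, -180.0]
ft_force: [0.3, -0.8, 5.4]
gripper_width: 0.0117
finger_force: 22.8
```

>>> step_arm:
  series:
    - [[0, 0, 0], [0, 0, 0]]
    - [[0, 0, 0], [0, 0, 0]]
    - [[0, 0, 0], [0, 0, 0]]
    - [[0, 0, -0.03], [0, 0, 0]]
    - [[0, 0, -0.08], [0, 0, 0]]
    - [[0, 0, -0.08], [0, 0, 0]]
  hand: 0.026

```text
time: 12.88
position: [0.4341, 0.3503, 0.0608]
tcp_rot: [179.8, 0.3, -180.0]
ft_force: [1.2, -0.1, -0.8]
gripper_width: 0.026
finger_force: 0.0
```

```bash
python3 - <<'E'
from h import *
go(.659,.202,.085,180)
go(.659,.202,.085,360)
print(bot.read_state()["joint_positions"])
E
```

```text
shift [-0.225  -0.1482 -0.0236] turn [0.0039 0.0051 0.0002]
shift [-0.225  -0.1482 -0.0236] turn [-0.008   0.0061 -3.1414]
[ 3.76772102e+01  2.94466785e+01  1.06889568e+02 -2.59650556e-03
  4.32984514e+01 -5.23321742e+01]
```

>>> step_arm:
  series:
    - [[-0.225, -0.148, -0.02], [0, 0, 0]]
    - [[-0.225, -0.148, -0.02], [0, 0, 0]]
    - [[-0.225, -0.148, -0.02], [0, 0, 0]]
    - [[-0.225, -0.148, -0.02], [0, 0, 0]]
    - [[-0.225, -0.148, -0.02], [0, 0, 0]]
    - [[-0.225, -0.148, -0.02], [0, 0, 0]]
    - [[-0.225, -0.148, -0.02], [0, 0, 0]]
  hand: 0.0878

```text
time: 13.75
position: [0.6549, 0.2016, 0.0766]
tcp_rot: [-180.0, -0.1, -179.9]
ft_force: [0.3, -0.3, -0.5]
gripper_width: 0.0873
finger_force: 0.0
```

```bash
python3 - <<'E'
from h import *
c=optics.camera("wrist");np.savez("w8.npz",**c)
t=optics.camera("top")
im=np.vstack([c["frame"][:300],cv2.resize(t["frame"][80:260,130:260],(0,0),fx=1.6,fy=1.6).__class__(0) if False else cv2.copyMakeBorder(cv2.resize(t["frame"][130:262,140:300],(360,297)),0,3,0,280,cv2.BORDER_CONSTANT)])
cv2.imwrite("pics/w8.png",im)
go(.659,.202,-.0155,180)
E
```

```text
shift [-0.0039  0.0001  0.0927] turn [-0.0003 -0.0016  0.002 ]
```

View pics/w8.png

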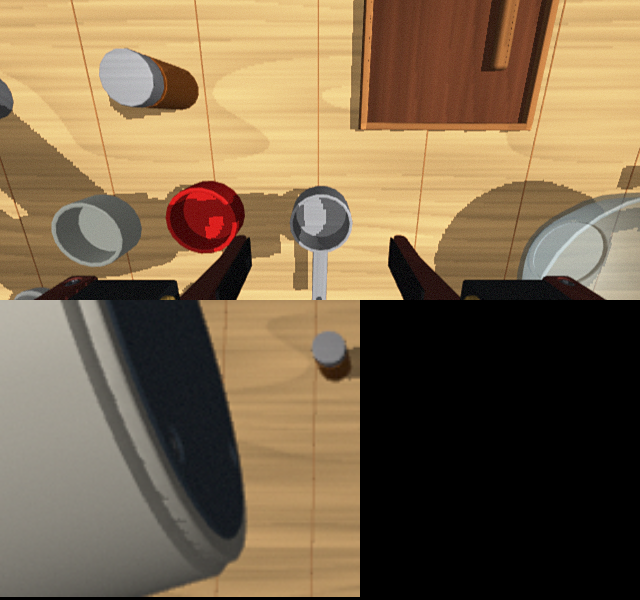

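The cup rim is centred at (321,217) between the fingers, its handle pointing back along (319,280). The spoon handle lies in the tray with space beside it. Checking the x position, then descending.

```bash
python3 - <<'E'
from h import *
c=dict(np.load("w8.npz"))
print(ray(c,321,187,.034),ray(c,321,249,.034),ray(c,290.5,217,.034),ray(c,351.5,217,.034))
E
```

```text
[0.62987064 0.20127947 0.034     ] [0.68751234 0.2014156  0.034     ] [0.65681899 0.17468746 0.034     ] [0.65674517 0.22798924 0.034     ]
```

>>> step_arm:
  series:
    - [[-0.004, 0, 0.04], [0, 0, 0]]
    - [[-0.004, 0, 0.075], [0, 0, 0]]
    - [[-0.004, 0, 0.092], [0, 0, 0]]
    - [[-0.004, 0, 0.092], [0, 0, 0]]
    - [[-0.004, 0, 0.092], [0, 0, 0]]

```text
time: 14.48
position: [0.6619, 0.2013, -0.013]
tcp_rot: [180.0, 0.1, -180.0]
ft_force: [0.4, 0.8, 0.3]
gripper_width: 0.0877
finger_force: 0.0
```

>>> step_arm:
  series:
    - [[0, 0, 0], [0, 0, 0]]
    - [[0, 0, 0], [0, 0, 0]]
    - [[0, 0, 0], [0, 0, 0]]
    - [[0, 0, 0], [0, 0, 0]]
    - [[0, 0, 0], [0, 0, 0]]
  hand: 0.03
  grip_force: 25

```text
time: 15.1
position: [0.6613, 0.2008, -0.0139]
tcp_rot: [180.0, 0.0, -180.0]
ft_force: [-1.2, 0.2, 3.9]
gripper_width: 0.0566
finger_force: 25.0
```

>>> step_arm:
  series:
    - [[0, 0, -0.03], [0, 0, 0]]
    - [[0, 0, -0.07], [0, 0, 0]]
    - [[0, 0, -0.09], [0, 0, 0]]
    - [[0, 0, -0.09], [0, 0, 0]]

```text
time: 15.6
position: [0.662, 0.2009, 0.0769]
tcp_rot: [180.0, 0.1, -180.0]
ft_force: [-0.0, 0.8, -1.5]
gripper_width: 0.0565
finger_force: 25.0
```

```bash
python3 - <<'E'
from h import *
s=bot.read_state();print(s["position"],s["gripper_width"],s["ft_force"])
go(.4625,.285,.075,180)
E
```

```text
[0.66199412 0.20093072 0.07688818] 0.056467659621884214 [-0.02654983  0.78147213 -1.50223037]
shift [0.1995 0.0841 0.0014] turn [0.0007 0.0025 0.0001]
```

>>> step_arm:
  series:
    - [[0.2, 0.084, 0], [0, 0, 0]]
    - [[0.2, 0.084, 0], [0, 0, 0]]
    - [[0.2, 0.084, 0], [0, 0, 0]]
    - [[0.2, 0.084, 0], [0, 0, 0]]
    - [[0.2, 0.084, 0], [0, 0, 0]]
    - [[0.2, 0.084, 0], [0, 0, 0]]
    - [[0.2, 0.084, 0], [0, 0, 0]]

```text
time: 16.48
position: [0.4621, 0.2843, 0.0753]
tcp_rot: [-180.0, 0.0, 179.9]
ft_force: [-0.3, -1.0, -0.4]
gripper_width: 0.0563
finger_force: 25.0
```

```bash
python3 - <<'E'
from h import *
c=optics.camera("wrist");cv2.imwrite("pics/w9.png",c["frame"])
go(.4625,.285,-.005,180)
E
```

```text
shift [-0.0004  0.0008  0.0804] turn [-0.      0.0001 -0.0011]
```

View pics/w9.png

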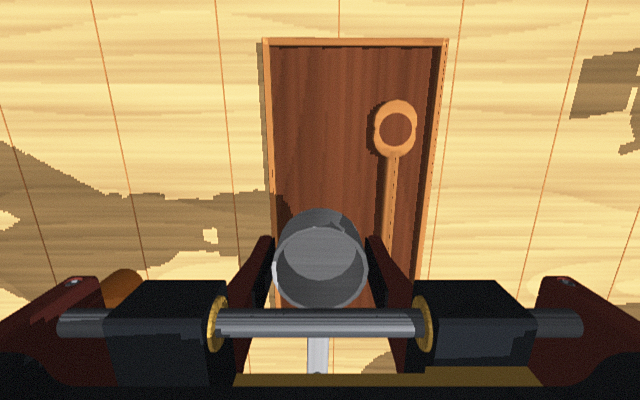

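The cup hangs between the fingers, rim centre (320,265). Spoon head (396,128) is inside the rim with clear space beside it. Lowering.

>>> step_arm:
  series:
    - [[0, 0, 0.04], [0, 0, 0]]
    - [[0, 0, 0.065], [0, 0, 0]]
    - [[0, 0, 0.078], [0, 0, 0]]
    - [[0, 0, 0.081], [0, 0, 0]]
    - [[0, 0, 0.082], [0, 0, 0]]
    - [[0, 0, 0.083], [0, 0, 0]]
    - [[0, 0, 0.083], [0, 0, 0]]

```text
time: 17.4
position: [0.4614, 0.285, -0.0067]
tcp_rot: [180.0, 0.1, -180.0]
ft_force: [-0.4, 0.2, -1.5]
gripper_width: 0.0567
finger_force: 25.0
```

>>> step_arm:
  series:
    - [[0, 0, 0.001], [0, 0, 0]]
    - [[0, 0, 0.002], [0, 0, 0]]
    - [[0, 0, 0.002], [0, 0, 0]]

```text
time: 17.77
position: [0.4613, 0.2849, -0.008]
tcp_rot: [180.0, 0.0, -180.0]
ft_force: [-3.1, -2.3, 13.0]
gripper_width: 0.056
finger_force: 25.0
```

>>> step_arm:
  series:
    - [[0, 0, -0.0005], [0, 0, 0]]
    - [[0, 0, -0.0005], [0, 0, 0]]
    - [[0, 0, -0.0005], [0, 0, 0]]
    - [[0, 0, -0.0005], [0, 0, 0]]
    - [[0, 0, -0.03], [0, 0, 0]]
    - [[0, 0, -0.08], [0, 0, 0]]
    - [[0, 0, -0.11], [0, 0, 0]]
    - [[0, 0, -0.11], [0, 0, 0]]
  hand: 0.074

```text
time: 18.77
position: [0.4626, 0.2856, 0.1029]
tcp_rot: [179.9, 0.2, -180.0]
ft_force: [1.0, 0.4, 0.4]
gripper_width: 0.0738
finger_force: 0.0
```

```bash
python3 - <<'E'
from h import *
s=bot.read_state();print(s["gripper_width"],s["joint_positions"])
go(.6755,-.0088,.09,90)
E
```

```text
0.07381561115209433 [ 3.04359359e+01  2.46904246e+01  1.07580661e+02  8.88330556e-04
  4.74553767e+01 -5.95783773e+01]
shift [-0.2128 -0.2945  0.013 ] turn [5.100e-03 1.300e-03 1.571e+00]
```

>>> step_arm:
  series:
    - [[-0.213, -0.2945, 0.01], [0, 0, 1.571]]
    - [[-0.213, -0.2945, 0.01], [0, 0, 1.571]]
    - [[-0.213, -0.2945, 0.01], [0, 0, 1.571]]
    - [[-0.213, -0.2945, 0.01], [0, 0, 1.571]]
    - [[-0.213, -0.2945, 0.01], [0, 0, 1.571]]
    - [[-0.213, -0.2945, 0.01], [0, 0, 1.571]]
    - [[-0.213, -0.2945, 0.01], [0, 0, 1.571]]
    - [[-0.213, -0.2945, 0.01], [0, 0, 1.571]]
    - [[-0.213, -0.2945, 0.01], [0, 0, 1.571]]
    - [[-0.213, -0.2945, 0.01], [0, 0, 1.571]]
    - [[-0.213, -0.2945, 0.01], [0, 0, 1.571]]
    - [[-0.213, -0.2945, 0.01], [0, 0, 1.571]]
  hand: 0.0878

```text
time: 20.27
position: [0.6739, -0.0097, 0.0903]
tcp_rot: [-180.0, -0.0, 90.1]
ft_force: [0.5, -0.1, 0.2]
gripper_width: 0.0881
finger_force: 0.0
```

```bash
python3 - <<'E'
from h import *
c=optics.camera("wrist");f=c["frame"].astype(int)
W=c["world_to_cam"]
q=W[:3,:3]@np.array([.6755,-.0088,.03])+W[:3,3];u,v=c["fx"]*q[0]/q[2]+c["cx"],c["fy"]*q[1]/q[2]+c["cy"];print(u,v)
z=cloud(c)
m=(z[...,2]>.02)&(z[...,2]<.036)&(np.hypot(z[...,0]-.6755,z[...,1]+.0088)<.045)&((f.max(2)-f.min(2))<25)
P=z[m][:,:2].astype(np.float32);print(len(P),cv2.minEnclosingCircle(P),cv2.minAreaRect(P))
cv2.imwrite("pics/w10.png",c["frame"])
t=optics.camera("top");np.savez("t10.npz",**t);cv2.imwrite("pics/t10.png",t["frame"])
go(.6755,-.0088,-.017,90)
E
```

```text
321.53626100170897 205.88144074679633
1169 ((0.6767963767051697, -0.012034192681312561), 0.031910981982946396) ((0.6769658327102661, -0.011816158890724182), (0.062426019459962845, 0.06215180084109306), 89.33021545410156)
shift [0.0009 0.0014 0.1076] turn [-0.      0.      0.0005]
```

View pics/w10.png

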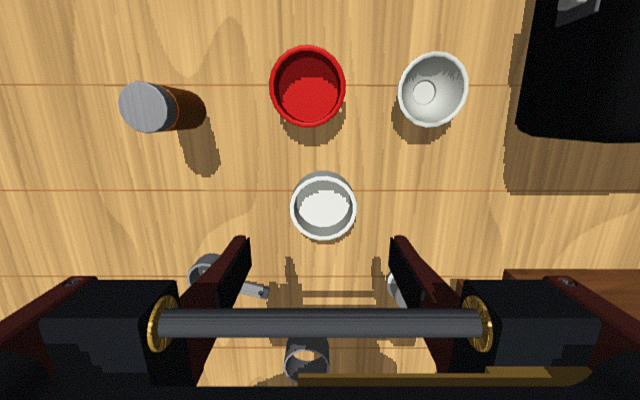

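The ramekin's rim is centred at (323,207) between the fingers, centre about (0.676, -0.0105).

>>> step_arm:
  series:
    - [[-0.001, 0.002, 0.04], [0, 0, 0]]
    - [[-0.001, 0.002, 0.08], [0, 0, 0]]
    - [[-0.001, 0.002, 0.1], [0, 0, 0]]
    - [[-0.001, 0.002, 0.1065], [0, 0, 0]]
    - [[-0.001, 0.002, 0.1065], [0, 0, 0]]
    - [[-0.001, 0.002, 0.1065], [0, 0, 0]]

```text
time: 21.12
position: [0.6773, -0.0108, -0.0144]
tcp_rot: [179.9, 0.0, 90.0]
ft_force: [-0.4, 0.4, 0.2]
gripper_width: 0.0881
finger_force: 0.0
```

>>> step_arm:
  series:
    - [[0, 0, 0], [0, 0, 0]]
    - [[0, 0, 0], [0, 0, 0]]
    - [[0, 0, 0], [0, 0, 0]]
    - [[0, 0, 0], [0, 0, 0]]
  hand: 0.04
  grip_force: 25

```text
time: 21.62
position: [0.6765, -0.0108, -0.0154]
tcp_rot: [180.0, 0.0, 90.0]
ft_force: [0.2, 0.1, 3.3]
gripper_width: 0.0641
finger_force: 25.0
```

>>> step_arm:
  series:
    - [[0, 0, -0.03], [0, 0, 0]]
    - [[0, 0, -0.07], [0, 0, 0]]
    - [[0, 0, -0.1], [0, 0, 0]]
    - [[0, 0, -0.1], [0, 0, 0]]
    - [[0, 0, -0.1], [0, 0, 0]]

```text
time: 22.25
position: [0.675, -0.0108, 0.0827]
tcp_rot: [-179.9, -0.0, 90.0]
ft_force: [0.4, -0.0, -2.4]
gripper_width: 0.0642
finger_force: 25.0
```

```bash
python3 - <<'E'
from h import *
# line of the two pieces across the closing direction; closing radial (yaw 54)
import math
y=math.radians(54);tx=np.array([math.cos(y),math.sin(y)])
C=np.array([.4087,-.2996]);print("ram",C+.042*tx,"cut",C-.048*tx)
P=C+.042*tx
go(P[0],P[1],.085,54)
# tray check in t10
t=dict(np.load("t10.npz"));print(bot.read_state()["gripper_width"])
E
```

```text
ram [ 0.43338698 -0.26562129] cut [ 0.38048631 -0.33843282]
shift [-0.2549 -0.2417 -0.0018] turn [-2.000e-03  6.000e-04  6.283e-01]
0.06416755717839659
```

View pics/t10.png

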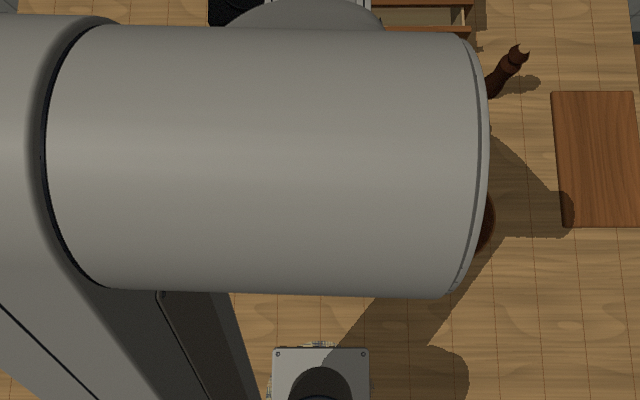

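The arm hides the trays in the top view. The ramekin is held at 64 mm. Carrying it to the round tray.

>>> step_arm:
  series:
    - [[-0.255, -0.2415, 0], [0, 0, 0.628]]
    - [[-0.255, -0.2415, 0], [0, 0, 0.628]]
    - [[-0.255, -0.2415, 0], [0, 0, 0.628]]
    - [[-0.255, -0.2415, 0], [0, 0, 0.628]]
    - [[-0.255, -0.2415, 0], [0, 0, 0.628]]
    - [[-0.255, -0.2415, 0], [0, 0, 0.628]]
    - [[-0.255, -0.2415, 0], [0, 0, 0.628]]
    - [[-0.255, -0.2415, 0], [0, 0, 0.628]]
    - [[-0.255, -0.2415, 0], [0, 0, 0.628]]
    - [[-0.255, -0.2415, 0], [0, 0, 0.628]]
    - [[-0.255, -0.2415, 0], [0, 0, 0.628]]

```text
time: 23.62
position: [0.435, -0.2653, 0.0841]
tcp_rot: [-180.0, 0.0, 54.1]
ft_force: [-0.2, 0.1, -1.9]
gripper_width: 0.0638
finger_force: 25.0
```

```bash
python3 - <<'E'
from h import *
go(.4334,-.2656,-.008,54);print(bot.read_state()["gripper_width"])
E
```

```text
shift [-0.0012 -0.0011  0.0921] turn [-0.      0.      0.0014]
0.06378719666579755
```

>>> step_arm:
  series:
    - [[0, 0, 0.04], [0, 0, 0]]
    - [[0, 0, 0.07], [0, 0, 0]]
    - [[0, 0, 0.085], [0, 0, 0]]
    - [[0, 0, 0.089], [0, 0, 0]]
    - [[0, 0, 0.091], [0, 0, 0]]
    - [[0, 0, 0.092], [0, 0, 0]]
    - [[0, 0, 0.092], [0, 0, 0]]

```text
time: 24.5
position: [0.435, -0.2661, -0.0072]
tcp_rot: [179.9, -0.0, 54.0]
ft_force: [0.7, 0.4, -1.4]
gripper_width: 0.0641
finger_force: 25.0
```

>>> step_arm:
  series:
    - [[0, 0, 0.001], [0, 0, 0]]
    - [[0, 0, 0.0015], [0, 0, 0]]
    - [[0, 0, 0.0015], [0, 0, 0]]

```text
time: 24.88
position: [0.4346, -0.2658, -0.0093]
tcp_rot: [180.0, 0.0, 54.0]
ft_force: [0.1, -0.7, -1.6]
gripper_width: 0.0641
finger_force: 25.0
```

>>> step_arm:
  series:
    - [[0, 0, 0.001], [0, 0, 0]]
    - [[0, 0, 0.001], [0, 0, 0]]

```text
time: 25.12
position: [0.4346, -0.2658, -0.0095]
tcp_rot: [180.0, 0.0, 54.0]
ft_force: [-3.2, 1.1, 11.7]
gripper_width: 0.0645
finger_force: 25.0
```

>>> step_arm:
  series:
    - [[0, 0, -0.0005], [0, 0, 0]]
    - [[0, 0, -0.0005], [0, 0, 0]]
    - [[0, 0, -0.0005], [0, 0, 0]]
    - [[0, 0, -0.03], [0, 0, 0]]
    - [[0, 0, -0.08], [0, 0, 0]]
    - [[0, 0, -0.11], [0, 0, 0]]
    - [[0, 0, -0.11], [0, 0, 0]]
  hand: 0.08

```text
time: 26.0
position: [0.4361, -0.2668, 0.1018]
tcp_rot: [179.7, -0.0, 54.0]
ft_force: [0.7, -0.4, 0.2]
gripper_width: 0.0799
finger_force: 0.0
```

```bash
python3 - <<'E'
from h import *
go(.6575,-.195,.085,73)
E
```

```text
shift [0.1881 0.1369 0.0175] turn [ 0.0048  0.0006 -0.3312]
```

>>> step_arm:
  series:
    - [[0.188, 0.137, 0.015], [0, 0, -0.331]]
    - [[0.188, 0.137, 0.015], [0, 0, -0.331]]
    - [[0.188, 0.137, 0.015], [0, 0, -0.331]]
    - [[0.188, 0.137, 0.015], [0, 0, -0.331]]
    - [[0.188, 0.137, 0.015], [0, 0, -0.331]]
    - [[0.188, 0.137, 0.015], [0, 0, -0.331]]
    - [[0.188, 0.137, 0.015], [0, 0, -0.331]]
    - [[0.188, 0.137, 0.015], [0, 0, -0.331]]

```text
time: 27.0
position: [0.655, -0.1948, 0.0848]
tcp_rot: [-180.0, 0.0, 72.9]
ft_force: [0.0, -0.4, 0.3]
gripper_width: 0.0802
finger_force: 0.0
```

```bash
cat >> h.py <<'E'
def near(cam,x,y,lo,hi,r=.05,grey=25):
    "circle of the greyish points between two heights round (x, y)"
    c=optics.camera(cam);f=c["frame"].astype(int);z=cloud(c)
    m=(z[...,2]>lo)&(z[...,2]<hi)&(np.hypot(z[...,0]-x,z[...,1]-y)<r)&((f.max(2)-f.min(2))<grey)
    P=z[m][:,:2].astype(np.float32)
    if len(P)>5: print(cam,len(P),"circle",cv2.minEnclosingCircle(P),"z",np.median(z[m][:,2]))
    else: print(cam,"none",len(P))
E
python3 - <<'E'
from h import *
near("wrist",.6575,-.195,.022,.038,.035)
go(.6575,-.195,-.0155,73)
near("top",.4335,-.2656,.025,.045)
E
```

```text
wrist 697 circle ((0.658825695514679, -0.19816333055496216), 0.02593538537621498) z 0.0308532593269853
shift [0.0004 0.0022 0.1004] turn [-0.      0.0001 -0.0013]
top none 0
```

>>> step_arm:
  series:
    - [[-0.0005, 0.003, 0.04], [0, 0, 0]]
    - [[-0.0005, 0.003, 0.08], [0, 0, 0]]
    - [[-0.0005, 0.003, 0.098], [0, 0, 0]]
    - [[-0.0005, 0.003, 0.1], [0, 0, 0]]
    - [[-0.0005, 0.003, 0.1], [0, 0, 0]]
    - [[-0.0005, 0.003, 0.1], [0, 0, 0]]

```text
time: 27.85
position: [0.6598, -0.1959, -0.0137]
tcp_rot: [179.9, 0.0, 73.0]
ft_force: [-0.7, -0.4, -0.1]
gripper_width: 0.0802
finger_force: 0.0
```

>>> step_arm:
  series:
    - [[0, 0, 0], [0, 0, 0]]
    - [[0, 0, 0], [0, 0, 0]]
    - [[0, 0, 0], [0, 0, 0]]
    - [[0, 0, 0], [0, 0, 0]]
  hand: 0.03
  grip_force: 20

```text
time: 28.35
position: [0.6588, -0.1955, -0.0151]
tcp_rot: [180.0, 0.0, 73.0]
ft_force: [-0.1, 0.1, 2.1]
gripper_width: 0.052
finger_force: 20.0
```

>>> step_arm:
  series:
    - [[0, 0, -0.03], [0, 0, 0]]
    - [[0, 0, -0.07], [0, 0, 0]]
    - [[0, 0, -0.1], [0, 0, 0]]
    - [[0, 0, -0.1], [0, 0, 0]]
    - [[0, 0, -0.1], [0, 0, 0]]

```text
time: 28.98
position: [0.6578, -0.1952, 0.0835]
tcp_rot: [-179.9, -0.0, 73.0]
ft_force: [0.2, 0.3, -0.3]
gripper_width: 0.0517
finger_force: 20.0
```

```bash
python3 - <<'E'
from h import *
go(.3805,-.3384,.085,49)
s=bot.read_state();print(s["gripper_width"],s["ft_force"])
E
```

```text
shift [-0.2181 -0.2233 -0.0012] turn [-1.600e-03  3.000e-04  4.186e-01]
0.05172014758440902 [ 0.20220006  0.2503141  -0.25346518]
```

>>> step_arm:
  series:
    - [[-0.218, -0.223, 0], [0, 0, 0.332]]
    - [[-0.218, -0.223, 0], [0, 0, 0.332]]
    - [[-0.218, -0.223, 0], [0, 0, 0.332]]
    - [[-0.218, -0.223, 0], [0, 0, 0.332]]
    - [[-0.218, -0.223, 0], [0, 0, 0.332]]
    - [[-0.218, -0.223, 0], [0, 0, 0.332]]
    - [[-0.218, -0.223, 0], [0, 0, 0.332]]
    - [[-0.218, -0.223, 0], [0, 0, 0.332]]
    - [[-0.218, -0.223, 0], [0, 0, 0.332]]
    - [[-0.218, -0.223, 0], [0, 0, 0.332]]

```text
time: 30.22
position: [0.3823, -0.3383, 0.0846]
tcp_rot: [-180.0, -0.0, 54.0]
ft_force: [0.2, 0.2, -0.4]
gripper_width: 0.0519
finger_force: 20.0
```

```bash
python3 - <<'E'
from h import *
go(.3805,-.3384,-.008,54)
near("wrist",.4335,-.2656,.024,.042,.045)
near("side",.4335,-.2656,.024,.042,.045)
E
```

```text
shift [-0.0011 -0.0013  0.0926] turn [-0.     -0.      0.0007]
wrist 1631 circle ((0.434378981590271, -0.26727408170700073), 0.03190257400274277) z 0.035229940434523106
side 163 circle ((0.430338591337204, -0.26758086681365967), 0.03236345946788788) z 0.03182297822046462
```

The ramekin is at (0.434, -0.267), rim at the right height. Lowering the cutter.

>>> step_arm:
  series:
    - [[-0.001, 0, 0.04], [0, 0, 0]]
    - [[-0.001, 0, 0.07], [0, 0, 0]]
    - [[-0.001, 0, 0.085], [0, 0, 0]]
    - [[-0.001, 0, 0.089], [0, 0, 0]]
    - [[-0.001, 0, 0.092], [0, 0, 0]]
    - [[-0.001, 0, 0.0935], [0, 0, 0]]
    - [[-0.001, 0, 0.0935], [0, 0, 0]]

```text
time: 31.2
position: [0.3813, -0.3398, -0.0083]
tcp_rot: [179.9, 0.0, 54.0]
ft_force: [-0.4, 0.6, -0.5]
gripper_width: 0.052
finger_force: 20.0
```

>>> step_arm:
  series:
    - [[0, 0, 0.001], [0, 0, 0]]
    - [[0, 0, 0.001], [0, 0, 0]]

```text
time: 31.45
position: [0.3813, -0.3398, -0.0092]
tcp_rot: [180.0, 0.0, 54.0]
ft_force: [1.1, 0.1, 5.8]
gripper_width: 0.0518
finger_force: 20.0
```

>>> step_arm:
  series:
    - [[0, 0, 0], [0, 0, 0]]
    - [[0, 0, 0], [0, 0, 0]]
    - [[0, 0, 0], [0, 0, 0]]
    - [[0, 0, -0.03], [0, 0, 0]]
    - [[0, 0, -0.08], [0, 0, 0]]
    - [[0, 0, -0.13], [0, 0, 0]]
    - [[0, 0, -0.13], [0, 0, 0]]
  hand: 0.068

```text
time: 32.33
position: [0.3831, -0.3414, 0.1237]
tcp_rot: [179.6, 0.1, 54.0]
ft_force: [0.1, 0.1, -0.4]
gripper_width: 0.0681
finger_force: 0.0
```

```bash
python3 - <<'E'
from h import *
go(.548,.079,.12,98)
E
```

```text
shift [ 0.437  -0.114   0.0024] turn [ 0.0067  0.0037 -0.7686]
```

>>> step_arm:
  series:
    - [[0.437, -0.114, 0], [0, 0, -0.768]]
    - [[0.437, -0.114, 0], [0, 0, -0.768]]
    - [[0.437, -0.114, 0], [0, 0, -0.768]]
    - [[0.437, -0.114, 0], [0, 0, -0.768]]
    - [[0.437, -0.114, 0], [0, 0, -0.768]]
    - [[0.437, -0.114, 0], [0, 0, -0.768]]
    - [[0.437, -0.114, 0], [0, 0, -0.768]]
    - [[0.437, -0.114, 0], [0, 0, -0.768]]
    - [[0.437, -0.114, 0], [0, 0, -0.768]]
    - [[0.437, -0.114, 0], [0, 0, -0.768]]
    - [[0.437, -0.114, 0], [0, 0, -0.768]]
    - [[0.437, -0.114, 0], [0, 0, -0.768]]

```text
time: 33.83
position: [0.5458, 0.0799, 0.1203]
tcp_rot: [180.0, 0.0, 97.9]
ft_force: [0.7, -0.3, 0.3]
gripper_width: 0.0681
finger_force: 0.0
```

```bash
python3 - <<'E'
from h import *
near("wrist",.548,.079,.064,.08,.03)
go(.548,.079,.014,98)
near("side",.3813,-.3398,.026,.045,.035)
near("side",.434,-.2675,.024,.042,.045)
E
```

```text
wrist 1122 circle ((0.5494081377983093, 0.07643372565507889), 0.017415881156921387) z 0.07164675215577876
shift [-0.0014  0.0019  0.1063] turn [ 0.0002 -0.     -0.002 ]
side 244 circle ((0.3799944818019867, -0.34246933460235596), 0.027368972077965736) z 0.033774038603932834
side 282 circle ((0.4321790933609009, -0.26740241050720215), 0.033278174698352814) z 0.03247612128762722
```

>>> step_arm:
  series:
    - [[-0.0025, 0.002, 0.04], [0, 0, 0]]
    - [[-0.0025, 0.002, 0.08], [0, 0, 0]]
    - [[-0.0025, 0.002, 0.104], [0, 0, 0]]
    - [[-0.0025, 0.002, 0.106], [0, 0, 0]]
    - [[-0.0025, 0.002, 0.106], [0, 0, 0]]
    - [[-0.0025, 0.002, 0.106], [0, 0, 0]]

```text
time: 34.72
position: [0.5493, 0.0788, 0.0154]
tcp_rot: [179.9, 0.0, 98.0]
ft_force: [-0.6, 0.2, 0.2]
gripper_width: 0.0676
finger_force: 0.0
```

>>> step_arm:
  series:
    - [[0, 0, 0], [0, 0, 0]]
    - [[0, 0, 0], [0, 0, 0]]
    - [[0, 0, 0], [0, 0, 0]]
    - [[0, 0, 0], [0, 0, 0]]
    - [[0, 0, 0], [0, 0, 0]]
  hand: 0.02
  grip_force: 25

```text
time: 35.35
position: [0.5483, 0.0787, 0.0142]
tcp_rot: [180.0, 0.0, 98.0]
ft_force: [0.2, -1.0, 0.7]
gripper_width: 0.0345
finger_force: 24.9
```

>>> step_arm:
  series:
    - [[0, 0, -0.03], [0, 0, 0]]
    - [[0, 0, -0.07], [0, 0, 0]]
    - [[0, 0, -0.11], [0, 0, 0]]
    - [[0, 0, -0.11], [0, 0, 0]]
    - [[0, 0, -0.11], [0, 0, 0]]

```text
time: 35.98
position: [0.5475, 0.0786, 0.1234]
tcp_rot: [-179.9, -0.0, 98.0]
ft_force: [1.0, 0.5, -1.7]
gripper_width: 0.0346
finger_force: 24.9
```

```bash
python3 - <<'E'
from h import *
near("wrist",.549,.0775,.164,.19,.03)
go(.434,-.267,.12,54)
s=bot.read_state();print(s["gripper_width"],s["ft_force"])
E
```

```text
wrist 3785 circle ((0.5477287173271179, 0.08385509997606277), 0.025099508464336395) z 0.1808700150288813
shift [-0.3266 -0.1599  0.0032] turn [-0.0022  0.0009  0.7673]
0.03498352429924925 [-0.95641956  0.73907536 -1.15757099]
```

>>> step_arm:
  series:
    - [[-0.3265, -0.16, 0], [0, 0, 0.768]]
    - [[-0.3265, -0.16, 0], [0, 0, 0.768]]
    - [[-0.3265, -0.16, 0], [0, 0, 0.768]]
    - [[-0.3265, -0.16, 0], [0, 0, 0.768]]
    - [[-0.3265, -0.16, 0], [0, 0, 0.768]]
    - [[-0.3265, -0.16, 0], [0, 0, 0.768]]
    - [[-0.3265, -0.16, 0], [0, 0, 0.768]]
    - [[-0.3265, -0.16, 0], [0, 0, 0.768]]
    - [[-0.3265, -0.16, 0], [0, 0, 0.768]]
    - [[-0.3265, -0.16, 0], [0, 0, 0.768]]
    - [[-0.3265, -0.16, 0], [0, 0, 0.768]]
    - [[-0.3265, -0.16, 0], [0, 0, 0.768]]

```text
time: 37.52
position: [0.4353, -0.2664, 0.1243]
tcp_rot: [180.0, -0.0, 54.0]
ft_force: [-0.2, -0.4, -1.4]
gripper_width: 0.0347
finger_force: 24.9
```

```bash
python3 - <<'E'
from h import *
near("wrist",.434,-.267,.024,.042,.045)
near("side",.434,-.267,.024,.042,.045)
go(.434,-.267,.03,54)
E
```

```text
wrist 741 circle ((0.4343342185020447, -0.2669258713722229), 0.03187844157218933) z 0.03523996590262249
side 279 circle ((0.431917667388916, -0.26618608832359314), 0.03419257327914238) z 0.031935616559882495
shift [-0.001  -0.0008  0.0943] turn [ 0.0002 -0.     -0.0004]
```

>>> step_arm:
  series:
    - [[0, -0.001, 0.04], [0, 0, 0]]
    - [[0, -0.001, 0.07], [0, 0, 0]]
    - [[0, -0.001, 0.09], [0, 0, 0]]
    - [[0, -0.001, 0.095], [0, 0, 0]]
    - [[0, -0.001, 0.0975], [0, 0, 0]]
    - [[0, -0.001, 0.0985], [0, 0, 0]]
    - [[0, -0.001, 0.0985], [0, 0, 0]]

```text
time: 38.5
position: [0.4347, -0.2665, 0.0263]
tcp_rot: [179.9, -0.0, 54.0]
ft_force: [-0.2, -0.1, -0.4]
gripper_width: 0.0348
finger_force: 24.9
```

>>> step_arm:
  series:
    - [[0, 0, 0.001], [0, 0, 0]]
    - [[0, 0, 0.001], [0, 0, 0]]

```text
time: 38.75
position: [0.4346, -0.2665, 0.0251]
tcp_rot: [179.9, -0.0, 54.0]
ft_force: [0.2, 0.2, 3.5]
gripper_width: 0.0348
finger_force: 24.9
```

>>> step_arm:
  series:
    - [[0, 0, 0], [0, 0, 0]]
    - [[0, 0, 0], [0, 0, 0]]
    - [[0, 0, 0], [0, 0, 0]]
    - [[0, 0, 0], [0, 0, 0]]
    - [[0, 0, -0.03], [0, 0, 0]]
    - [[0, 0, -0.08], [0, 0, 0]]
    - [[0, 0, -0.14], [0, 0, 0]]
    - [[0, 0, -0.16], [0, 0, 0]]
  hand: 0.055

```text
time: 39.75
position: [0.4358, -0.2672, 0.1884]
tcp_rot: [179.7, -0.0, 54.0]
ft_force: [0.2, 0.8, -0.6]
gripper_width: 0.0551
finger_force: 0.0
```

>>> step_arm:
  series:
    - [[-0.06, 0, 0], [0, 0, 0]]
    - [[-0.12, 0, 0], [0, 0, 0]]
    - [[-0.18, 0, 0], [0, 0, 0]]
    - [[-0.24, 0, 0], [0, 0, 0]]
    - [[-0.3, 0, 0], [0, 0, 0]]
    - [[-0.32, 0, 0], [0, 0, 0]]
    - [[-0.32, 0, 0], [0, 0, 0]]
    - [[-0.32, 0, 0], [0, 0, 0]]

```text
time: 40.75
position: [0.2467, -0.5235, 0.1844]
tcp_rot: [-180.0, -0.1, 54.0]
ft_force: [1.0, 0.7, -0.6]
gripper_width: 0.0553
finger_force: 0.0
```

```bash
python3 - <<'E'
from h import *
t=optics.camera("top");s=optics.camera("side")
a=cv2.resize(t["frame"][90:270,140:510],(790,384));b=np.hstack([cv2.resize(s["frame"][130:200,200:320],(360,210)),cv2.resize(s["frame"][200:310,330:460],(248,210))])
cv2.imwrite("pics/fin.png",np.vstack([a,cv2.copyMakeBorder(b,0,0,0,790-b.shape[1],cv2.BORDER_CONSTANT)]))
near("top",.434,-.267,.074,.09,.03)
near("top",.434,-.267,.028,.042,.04)
near("top",.381,-.34,.028,.045,.035)
near("top",.459,.285,.03,.048,.035)
E
```

```text
top 203 circle ((0.4339800477027893, -0.2658459544181824), 0.017713012173771858) z 0.08119234870703917
top 144 circle ((0.43362361192703247, -0.26335611939430237), 0.03202403709292412) z 0.033936322903821314
top 131 circle ((0.3795539438724518, -0.3389223515987396), 0.026237772777676582) z 0.035212036167443554
top 149 circle ((0.4645179808139801, 0.28541964292526245), 0.029584383592009544) z 0.03740854291069987
```

View pics/fin.png

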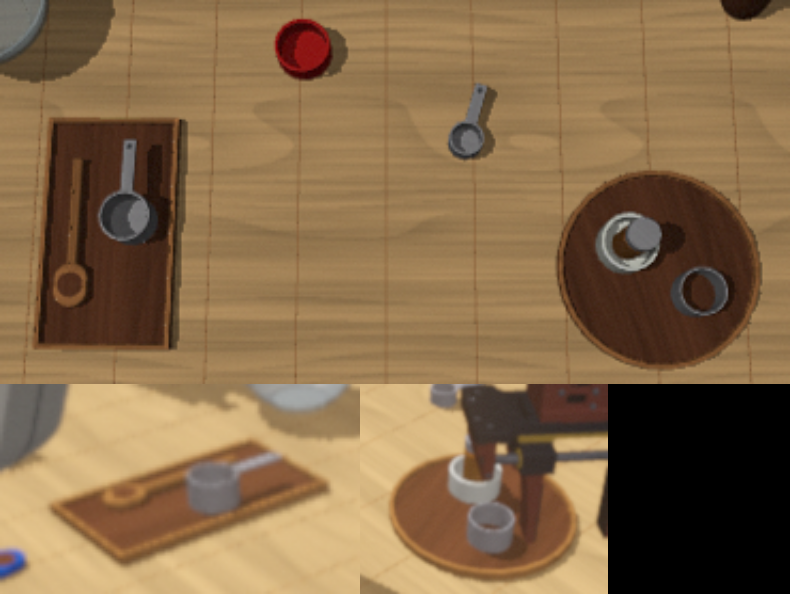

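All five pieces are inside their trays and flat. The jar's cap centre (0.434, -0.266) is concentric with the ramekin, at the height expected if it stands upright. The small cup is untouched.

```bash
python3 -c "
from cell import finish_job
print(finish_job())"
```

```text
the job is handed in; nothing more can be done
None
```

Both kits are made up as asked and the job is handed in at about 41 s; the real fingertips sat about 27.5 mm short of the reported TCP, so my first spoon grasp closed on nothing, and I allowed for the offset from then on.

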